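Hang the scrap-glass pail on the weighing hook

TASK

Weigh the pail of scrap glass: while the pail stands on the bench, swing its flat-lying bail up until it is upright, then lift the pail by the bail and press the bail wire down into both prongs of the blue scale's hook until both brass spring keepers have snapped shut above it. Keep the pail level so that nothing spills, press gently without overloading the sprung hook, leave the other things on the bench alone, and let go so that the pail hangs free and still.

Things in the scene. Friction and masses are not known exactly. Their poses are not given: they have to be found in the camera images.
- pail: Open aluminium pail of scrap glass, 88 mm tall, 76 mm wide at the foot, 90 mm at the rim (wall 3 mm), 0.45 to 0.67 kg in all (unknown). Loose. Origin: centre of its underside; z up; the bail's hinge line runs along its y axis; the flat-lying bail sticks out to its -x side.
- pail_ears (a point): Middle of the bail's hinge line, on the pail's axis 78 mm above its underside. Axes as the pail's.
- bail (a joint): Angle of the bail about the ears (rad): 0 = flat, sticking out to the pail's -x side at ear height; 1.571 = upright above the pail; goes on to 3.1. Starts flat, resting on its stop. Light friction in the ears: let go of away from upright, it falls.
- bail_grip (a point): Middle of the bail's cross bar, 92 mm from the hinge line. The bail is a rigid rectangle of 6 mm wire: two side arms 100 mm apart and the cross bar (along this y axis, parallel to the pail's y); the bar's middle 36 mm carries a red sleeve, 12 mm thick, to grip, which turns freely on the wire. When flat, about 40 mm lie between sleeve and rim; when upright the bar is 170 mm above the pail's underside.
- scale: Blue scale column on a dark base plate (180 x 150 x 12 mm), fixed to the bench. Origin: centre of the base's underside; column 56 (x) by 80 (y) mm, 255 mm high. The hook sticks out towards its -x side, its front: bring the upright bail in from there, prongs between bar and pail rim, then down.
- hook_seat (a point): Midway between the hook's two prongs, where the middle of the bail's bar lies when fully seated; 112 mm from the column's axis towards its -x, 235 mm above the bench when unloaded. y: direction in which the bar must lie (either way round); z up. Free for fingers: 30 mm to either side along y, and 60 mm behind, up to the cross beam that carries the prongs.
- prong_left (a point): Seat of the J-shaped steel prong at +y, 34 mm from hook_seat: centre of the bar when seated in it. The prong is 8 mm wide; its throat opens upwards and is 21 mm wide, from 11 mm in front (towards -x) to 10 mm behind; the front wall ends 27 mm above this point, the back wall 33 mm above.
- prong_right (a point): The same for the prong at -y. The whole hook, with both prongs, rides on a damped spring: under load it sinks 2 mm per N beyond the first 1.2 N, hard stop at 40 mm; these points move with it. It takes about 11 to 17 N of downward force to get the bar past both keepers, so it sinks meanwhile, then springs up against the bar. Overloaded above 24 N.
- keeper_left (a joint): Brass spring keeper that closes the throat of the prong at +y: a 20 mm long flap hinged 28 mm above the seat at the back wall, closing forwards to the front wall. 0 = shut; grows to 1.3 as it is pushed down and back by the bar; it snaps shut again once the bar is about 8 mm above the seat or lower.
- keeper_right (a joint): The same for the prong at -y.
- water_jar: Bystander: closed amber glass jar, 72 mm across, 110 mm tall. Origin: its middle, at the underside. Leave alone.
- rod_tumbler: Bystander: glass tumbler of coloured glass rods, 72 mm across, rods up to 210 mm high. Origin: its middle, at the underside. Leave alone.
- graphite_block: Bystander: black graphite block 50 x 40 x 25 mm. Origin: its middle, at the underside. Leave alone.
- bead_tray: Bystander: dark wooden bead tray 80 x 70 x 22 mm with beads. Origin: its middle, at the underside. Leave alone.
- shaping_spatula: Bystander: spatula-like shaping tool lying flat. Origin: along its length, at the underside. Leave alone.
- pick: Bystander: screwdriver-like pick lying flat. Origin: along its length, at the underside. Leave alone.

How it is judged:
By the outcome, as a careful person would: the job done as asked, in the order asked, and still so for the second after the job is handed in, with the robot touching nothing.
It also fails if it takes over 72 s, if anything falls off the work surface, if the arm or the gripper's body presses on something with over 40 N, if the wrist force passes 120 N, or if a joint passes its speed limit or range.

ROBOT

A 7-joint arm with a two-finger parallel gripper is mounted at the origin on the work surface. World frame = base frame: x ahead of the robot, y to its left, z up, the work surface at z = 0. Lengths are in m, angles in rad, forces in N, time in s.
With the tool pointing down it reaches from about 0.35 to 0.9 m from the base axis. Payload 19.9 kg.
Tool frame: the origin (TCP) lies between the finger pads; the fingertips stand 19 mm ahead of it and the grasp point (between the pads) is the TCP; z points along the fingers, y is the direction in which the jaws open and shut (so a half turn about z gives the same grasp; the last joint's range is limited). The gripper opens to 94 mm and grips with 3 to 60 N. Pads are 16 mm wide; open, the fingers measure 119 mm over their backs; the gripper's body (75 mm by 177 mm) begins 78 mm behind the grasp point.
Start: joints at [1.179, 0.417, -0.01, 1.614, 0.005, 1.111, -0.053], TCP at [0.215, -0.587, 0.224] pointing down, gripper open.
Joint ranges: [-2.81, 2.81], [-0.39, 2.02], [-1.27, 1.25], [0.06, 2.57], [-1.19, 4.33], [0.19, 2], [-2.82, 2.82]. Speed limits (rad/s): [1.89, 1.89, 2.39, 2.39, 3.01, 3.01, 3.01].

INTERFACE

Orientations are given as a 3x3 rotation matrix whose columns are the frame's x, y, z axes.
In Python, from rig import robot gives the robot as it stands. Calls block until the motion is done:
- robot.move_ptp(position, orientation): joint-space move of the TCP to a pose.
- robot.move_linear(position, velocity=0.15, frame=None, threshold=None): straight line of the TCP; frame=None keeps the orientation; velocity is the mean speed in m/s. With threshold (N) it stops when the force on the tool has changed by that much, and returns True; else False.
- robot.goto_joints(angles): joint-space move.
- robot.gripper_to(opening): finger opening in m; the grip force is fixed at half the most; returns when the fingers have stopped.
- robot.pause(seconds).
- robot.ik(position, orientation): joint angles nearest the present ones, or None.
- robot.get_state(): the state.
- robot.grab_frame(name): name is "side" or "top"; returns the picture (400x640x3 uint8, red, green, blue); there is no depth.
- robot.camera_info(name): a dict with "fx", "fy", "cx", "cy" (pixels), "rvec" (rotation vector, rad) and "tvec" (3), from world to camera coordinates, as OpenCV has them. Camera axes: x right, y down, z forward; pixel columns grow to the right and rows downward; lengths in m; the calibration is good to about 2 mm. A picture is of the moment at which its call begins. camera_info takes no time and is no camera call.
A pose or a line that the arm cannot do raises robot.PlanningError and nothing moves.
- robot.sign_off(): hands the job in, once; it reports no verdict.
The state is a dict: "time": time; "qpos": joint angles; "joint_vel": joint speeds; "effort": joint torques, N m; "ee_pos": TCP position; "tool_rot": TCP orientation; "force": force on the tool from outside, world axes, zero at the start; "moment": the same for the moment, N m; "opening": finger opening in m.
Only numpy, scipy, OpenCV 4.12 (cv2) and the standard library are available. Lean on these libraries where they do the work, as an engineer would, in place of code of your own. Each camera call takes 0.05 s, during which the arm holds its last target. There are 200 camera calls.

## Working session

There is one attempt and no reset: what is moved stays moved. The work goes in short steps, each a Python script; the robot and the scene stay as the last script left them, time stands still between calls to the robot, and variables do not carry over. Pictures are saved under pics/ and viewed, about 8 in all and at most 12, crops included, and the job is handed in when it is done.

```bash
mkdir -p pics; ls
cat > h.py <<'E'
import numpy as np, cv2
from rig import robot
def cam(n):
    c=robot.camera_info(n); K=np.array([[c['fx'],0,c['cx']],[0,c['fy'],c['cy']],[0,0,1.]])
    R=cv2.Rodrigues(np.array(c['rvec'],float))[0]; return K,R,np.array(c['tvec'],float).ravel()
def ray(n,uv):
    K,R,t=cam(n); d=R.T@np.linalg.inv(K)@np.array([uv[0],uv[1],1.]); return -R.T@t,d/np.linalg.norm(d)
def onz(n,uv,z):
    o,d=ray(n,uv); return o+d*(z-o[2])/d[2]
def tri(a,b):  # side uv, top uv
    o1,d1=ray('side',a);o2,d2=ray('top',b)
    s=np.linalg.lstsq(np.c_[d1,-d2],o2-o1,rcond=None)[0]
    p,q=o1+s[0]*d1,o2+s[1]*d2; return (p+q)/2,np.linalg.norm(p-q)
def proj(n,P):
    K,R,t=cam(n); q=(R@np.atleast_2d(P).T).T+t; q=q@K.T; return q[:,:2]/q[:,2:]
def shot(n,f):
    im=robot.grab_frame(n); cv2.imwrite(f'pics/{f}.png',im[:,:,::-1]); return im
E
python3 - <<'E'
from h import *
for n in('side','top'):
    shot(n,n+'0'); K,R,t=cam(n); print(n,K[0,0],-R.T@t,R[2])
s=robot.get_state(); print(s['time'],s['tool_rot'],s['force'],s['opening'])
E
```

```text
pics
side 510.69210136483576 [0.23296402 0.87119342 1.01392955] [ 0.2434431  -0.70799331 -0.66293358]
top 490.0363829209161 [ 0.26452147 -0.00958329  1.67135423] [ 0.17945419  0.00120101 -0.9837656 ]
0.1 [[ 9.39092512e-01  3.43664169e-01 -4.39689376e-04]
 [ 3.43664439e-01 -9.39092050e-01  9.35239142e-04]
 [-9.15006148e-05 -1.02938168e-03 -9.99999466e-01]] [0.60534888 0.18210509 0.31816359] 0.09384069272430055
```

View pics/side0.png

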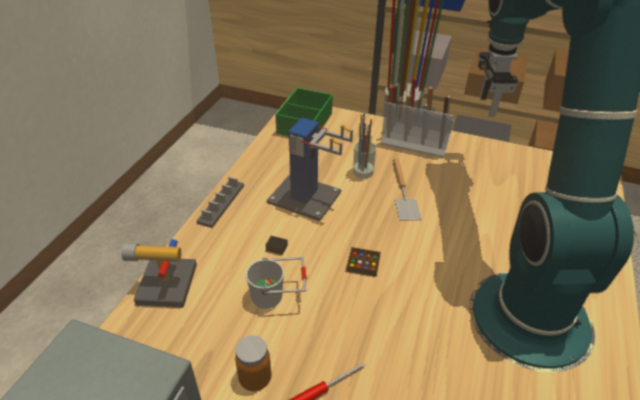

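View pics/top0.png

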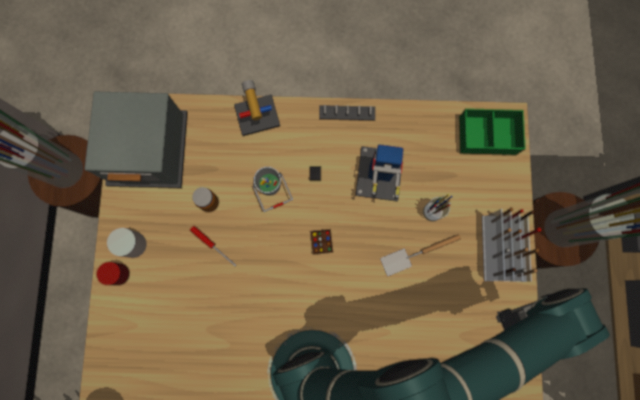

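The side view shows the pail at about (266,285) with its red sleeve at (304,272), and the scale at (303,165) with the hook to its right at about (335,140). In the top view the pail is at (268,181), the sleeve at (278,206), and the scale at (388,160) with the prongs pointing down-image. I'll enlarge both.

Run:
```python
import cv2
t=cv2.imread('pics/top0.png')[130:226,240:430]; cv2.imwrite('pics/topc.png',cv2.resize(t,None,fx=4,fy=4,interpolation=cv2.INTER_CUBIC))
s=cv2.imread('pics/side0.png'); a=s[112:216,260:360]; b=s[230:314,236:336]
z=lambda i:cv2.resize(i,(400,int(i.shape[0]*4)),interpolation=cv2.INTER_CUBIC)
a,b=z(a),z(b); import numpy as np
b=np.vstack([b,np.zeros((a.shape[0]-b.shape[0],400,3),np.uint8)]); cv2.imwrite('pics/sidec.png',np.hstack([a,b]))
```

```text
(no output)
```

View pics/topc.png

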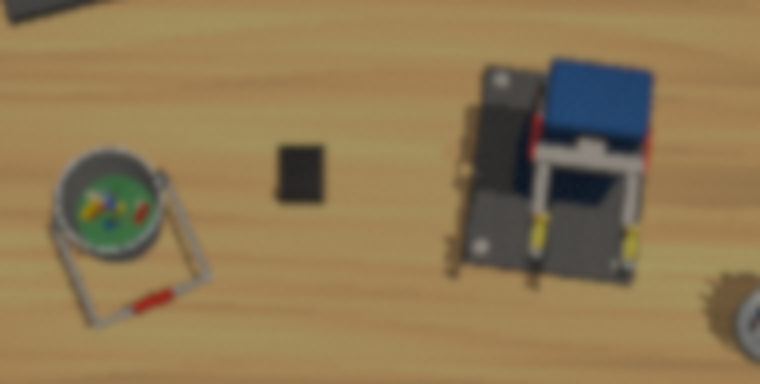

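View pics/sidec.png

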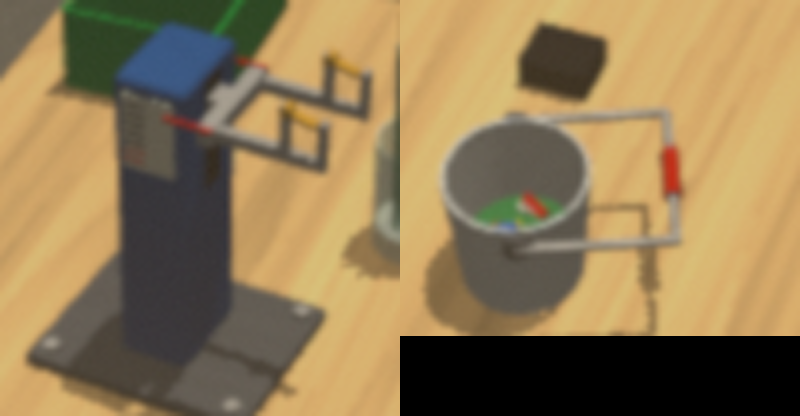

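Top crop: the pail rim is centred near (109,200), and the bail bar runs from (95,323) to (209,276). The base plate corners are at (485,65), (465,262) and (633,283), and the yellow keepers at (539,232) and (630,244). Side crop: the prong front tips are at (326,122) and (368,72), and the sleeve runs from (670,148) to (673,198).

Run:
```python
from h import *
np.set_printoptions(precision=4,suppress=True)
T=lambda x,y:((x+.5)/4-.5+240,(y+.5)/4-.5+130)
A=lambda x,y:((x+.5)/4-.5+260,(y+.5)/4-.5+112)
B=lambda x,y:((x-400+.5)/4-.5+236,(y+.5)/4-.5+230)
ang=lambda v:np.degrees(np.arctan2(v[1],v[0]))
print('base'); a,b,c=[onz('top',T(*p),.012) for p in((485,65),(465,262),(633,283))]
print(a,b,c,np.linalg.norm(a-b),np.linalg.norm(b-c),'ctr',(a+c)/2,'xdir',ang(a-b),'ydir',ang(b-c)-90)
a,b,c,d=[onz('side',A(*p),.012) for p in((28,358),(325,316),(240,416),(325,316))]
print('side base corner',a,b)
print('keepers');k1=onz('top',T(539,232),.263);k2=onz('top',T(630,244),.263);print(k1,k2,ang(k1-k2)-90)
print('tips tri',tri(A(326,120),T(537,257)),tri(A(368,70),T(630,263)))
q=[onz('top',T(*p),.255) for p in((553,57),(653,72),(640,138),(545,128))];print('coltop',q,np.mean(q,0))
print('pail rim top',onz('top',T(109,200),.088),'side',onz('side',B(515,178),.088))
L,R=[onz('top',T(*p),.078) for p in((95,323),(209,276))];print('bar top',L,R,(L+R)/2,ang(L-R)-90)
L,R=[onz('side',B(*p),.078) for p in((677,241),(666,114))];print('bar side',L,R,(L+R)/2,ang(L-R)-90)
for n in('top','side'):
    im=cv2.imread(f'pics/{n}0.png');h=cv2.cvtColor(im,cv2.COLOR_BGR2HSV)
    m=(((h[...,0]<6)|(h[...,0]>172))&(h[...,1]>140)&(h[...,2]>70)).astype(np.uint8)
    nn,l,st,ce=cv2.connectedComponentsWithStats(m)
    for s,p in zip(st[1:],ce[1:]):
        if s[4]>5:print(n,s[4],p,onz(n,p,.078))
    c=robot.get_state()
```

```text
base
[ 0.766  -0.1514  0.012 ] [ 0.5892 -0.136   0.012 ] [ 0.5747 -0.2809  0.012 ] 0.17743462269610535 0.14559834829911383 ctr [ 0.6703 -0.2162  0.012 ] xdir -4.974367721666103 ydir -5.732406773794281
side base corner [ 0.7626 -0.1473  0.012 ] [ 0.572  -0.2721  0.012 ]
keepers
[ 0.564  -0.1709  0.263 ] [ 0.5568 -0.2377  0.263 ] -6.15181750918785
tips tri (array([ 0.5462, -0.1692,  0.2646]), np.float64(0.0026103420323671895)) (array([ 0.5418, -0.2379,  0.2623]), np.float64(0.001849207562878997))
coltop [array([ 0.7001, -0.1816,  0.255 ]), array([ 0.6905, -0.2566,  0.255 ]), array([ 0.6392, -0.2467,  0.255 ]), array([ 0.645 , -0.1759,  0.255 ])] [ 0.6687 -0.2152  0.255 ]
pail rim top [0.6187 0.1649 0.088 ] side [0.6184 0.1695 0.088 ]
bar top [0.517  0.1728 0.078 ] [0.5588 0.0805 0.078 ] [0.5379 0.1266 0.078 ] 24.365881457903996
bar side [0.5149 0.1722 0.078 ] [0.5574 0.0824 0.078 ] [0.5362 0.1273 0.078 ] 25.335371924241855
top 59 [244.2542 114.0678] [0.8479 0.2534 0.078 ]
top 14 [373.2143 162.5   ] [ 0.6893 -0.1878  0.078 ]
top 16 [277.8125 204.6875] [0.5373 0.1261 0.078 ]
top 152 [201.8487 236.5526] [0.4253 0.3692 0.078 ]
top 20 [538.75 229.25] [ 0.4785 -0.7313  0.078 ]
top 11 [327.0909 232.3636] [ 0.4499 -0.0385  0.078 ]
top 12 [314.75   239.3333] [0.426  0.0012 0.078 ]
top 410 [108.5683 273.0756] [0.2999 0.6605 0.078 ]
side 16 [436.375    4.0625] [ 0.5607 -1.7398  0.078 ]
side 49 [392.102  33.449] [ 0.6796 -1.3094  0.078 ]
side 8 [429.5  38.5] [ 0.5135 -1.3192  0.078 ]
side 51 [423.5882  68.098 ] [ 0.4812 -1.0316  0.078 ]
side 18 [414.0556  82.6111] [ 0.4911 -0.9002  0.078 ]
side 8 [305.125 142.25 ] [ 0.7321 -0.3834  0.078 ]
side 6 [354.5 253. ] [0.4417 0.0202 0.078 ]
side 98 [163.6735 267.6122] [0.8571 0.2286 0.078 ]
side 22 [303.4091 272.0909] [0.5379 0.1232 0.078 ]
side 301 [312.2259 392.2558] [0.4092 0.4023 0.078 ]
```

```bash
cat >> h.py <<'E'
np.set_printoptions(precision=4,suppress=True)
PY=np.radians(24.9); SY=np.radians(-5.7)
px=np.array([np.cos(PY),np.sin(PY),0]); sx=np.array([np.cos(SY),np.sin(SY),0])
PAIL=np.array([.6200,.1655,0]); SEAT=np.array([.5580,-.2042,.235])
def down(yaw,s=1):  # jaws (tool y) along yaw
    y=s*np.array([np.cos(yaw),np.sin(yaw),0]); z=np.array([0,0,-1.]); return np.c_[np.cross(y,z),y,z]
def st(tag=''):
    s=robot.get_state(); print(tag,'t %.1f'%s['time'],s['ee_pos'],'F',np.array(s['force']),'op %.4f'%s['opening']); return s
E
python3 - <<'E'
from h import *
s=st()
for sg in(1,-1):
    for nm,p,y in(('grip',PAIL-.092*px+[0,0,.078],PY),('up',PAIL+[0,0,.17],PY),('lift',PAIL+[0,0,.3],PY),('pre',SEAT-.1*sx+[0,0,.06],SY),('seat',SEAT,SY),('high',np.array([.3,-.3,.42]),0)):
        print(sg,nm,robot.ik(p,down(y,sg)))
E
```

```text
t 0.1 [ 0.2147 -0.5867  0.2239] F [0.6053 0.1821 0.3182] op 0.0938
1 grip [ 0.307   0.6001 -0.767   1.8942  0.5403  0.8661 -0.301 ]
1 up [ 0.2616  0.6389 -0.8274  1.5992  0.5067  1.1305 -0.2539]
1 lift [ 0.2803  0.5219 -0.8665  1.4545  0.4     1.349  -0.1733]
1 pre [ 0.7575  0.1469 -0.4622  1.8211  0.0704  1.1896  0.174 ]
1 seat [ 0.653   0.3872 -0.4561  1.6696  0.1852  1.1277  0.0469]
1 high [ 1.0673 -0.0801 -0.3266  1.7641 -0.0259  1.4534  0.7447]
-1 grip [-1.0672  0.774   1.0805  1.9385 -0.8434  0.9713 -2.2797]
-1 up [-1.0068  0.7616  1.0811  1.6449 -0.7176  1.1839 -2.4597]
-1 lift [-1.0081  0.5989  1.0832  1.5012 -0.5339  1.3633 -2.5939]
-1 pre [-0.6055  0.2058  1.0867  1.8589 -0.1959  1.1925 -2.6956]
-1 seat [-0.4671  0.5662  1.0848  1.7069 -0.5341  1.1995 -2.4853]
-1 high [ 0.7056 -0.087   0.0067  1.7736  0.0006  1.4549 -2.4294]
```

Run:
```python
from h import *
g=PAIL-.092*px+[0,0,.078]
robot.move_linear([.215,-.587,.42],.25)
robot.move_ptp(g+[0,0,.25],down(PY)); robot.gripper_to(.036)
robot.move_linear(g+[0,0,.09],.25); robot.pause(.2); st('pre')
print(robot.move_linear(g,.08,threshold=4)); st('at')
robot.gripper_to(0.0); st('grip')
shot('side','s1'); shot('top','t1')
s=cv2.imread('pics/s1.png')[210:330,220:360]; t=cv2.imread('pics/t1.png')[150:250,220:340]
cv2.imwrite('pics/c1.png',np.hstack([cv2.resize(s,(420,360)),cv2.resize(t,(380,360))]))
```

```text
pre t 5.8 [0.5371 0.1268 0.1692] F [ 0.1571  0.7122 -0.0528] op 0.0359
False
at t 7.1 [0.5368 0.1268 0.0784] F [-0.1818  0.5291 -0.1521] op 0.0363
grip t 7.6 [0.5368 0.1268 0.0781] F [ 2.8671 -0.044   0.1423] op 0.0109
```

View pics/c1.png

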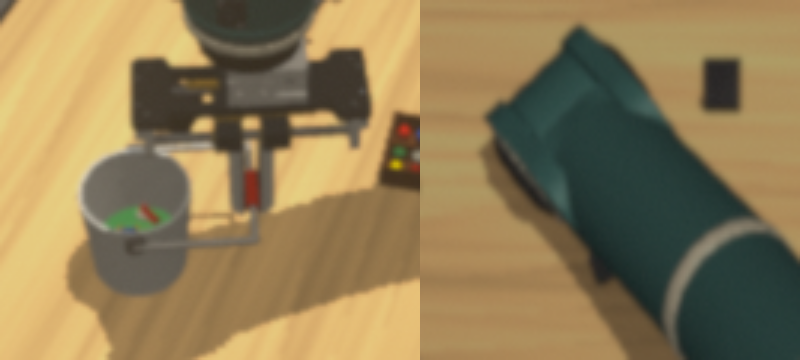

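The sleeve is between the pads (opening 11 mm), and the pail is undisturbed. Next I'll swing the bail up along the arc.

Run:
```python
from h import *
for i,a in enumerate(np.radians(np.linspace(0,90,11)[1:])):
    robot.move_linear(PAIL-.092*np.cos(a)*px+[0,0,.078+.092*np.sin(a)],.06)
    if i%3==2 or i==9: st('%.0f'%np.degrees(a))
robot.pause(.3); st()
shot('side','s2')
s=cv2.imread('pics/s2.png')[170:330,200:360]
cv2.imwrite('pics/c2.png',cv2.resize(s,(560,560)))
```

```text
27 t 8.9 [0.5458 0.1311 0.12  ] F [-0.1771  0.4809 -0.416 ] op 0.0110
54 t 10.0 [0.5712 0.1429 0.1526] F [-1.0327 -0.2197  1.0708] op 0.0109
81 t 11.2 [0.6068 0.1596 0.1689] F [-0.6522 -0.012   6.3504] op 0.0114
90 t 11.6 [0.6199 0.1657 0.1701] F [-0.3403  1.7013  6.577 ] op 0.0110
 t 11.9 [0.6197 0.1656 0.1701] F [0.2041 1.3093 6.2584] op 0.0109
```

View pics/c2.png

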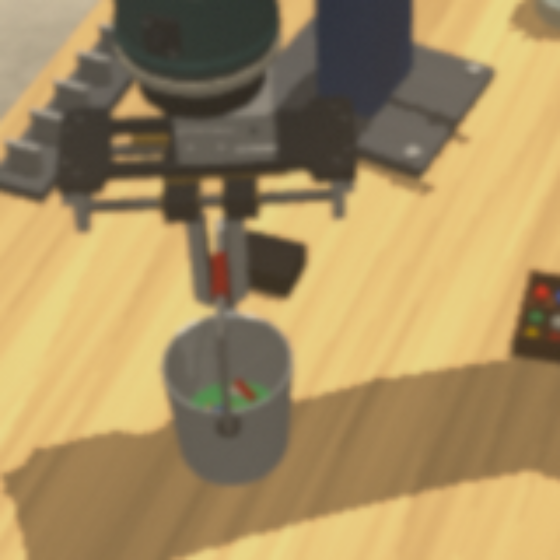

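The bail is upright over the standing pail and both are level. Now I'll lift it and carry it to the front of the hook.

Run:
```python
from h import *
u=PAIL+[0,0,.170]
robot.move_linear(u+[0,0,.02],.04); robot.pause(.3); st('lift')
robot.move_linear(PAIL+[0,0,.292],.1)
P=SEAT-.10*sx; P[2]=.292
M=(P+PAIL)/2; M[2]=.292
robot.move_linear(P,.11,frame=down(SY)); robot.pause(1.0); st('pre')
shot('side','s3'); shot('top','t3')
s=cv2.imread('pics/s3.png')[90:230,250:410]; t=cv2.imread('pics/t3.png')[130:250,330:450]
cv2.imwrite('pics/c3.png',np.hstack([cv2.resize(s,(440,385)),cv2.resize(t,(350,385))]))
```

```text
lift t 12.9 [0.6199 0.1655 0.1898] F [ 0.4801 -0.3279 -3.8302] op 0.0111
pre t 18.8 [ 0.4585 -0.1943  0.292 ] F [ 0.5118 -0.6327 -4.798 ] op 0.0108
```

View pics/c3.png

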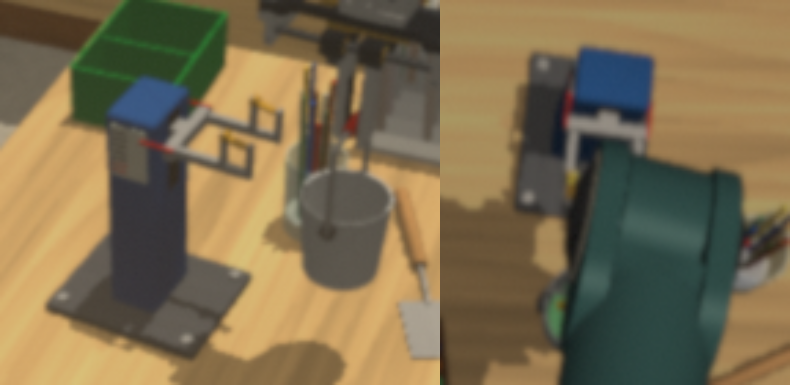

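The pail hangs upright in front of the hook. Side crop: the ear is at about (327,232) and the prongs are clear to the left. Next I'll check tumbler clearance and bar height numerically.

Run:
```python
from h import *
p=np.array(robot.get_state()['ee_pos']); ys=np.array([-sx[1],sx[0],0])
print('ear pred',proj('side',p+.047*ys-[0,0,.092]),'seen',250+327/2.75,90+232/2.75)
im=cv2.imread('pics/s3.png');h=cv2.cvtColor(im,cv2.COLOR_BGR2HSV)
m=(((h[...,0]<8)|(h[...,0]>172))&(h[...,1]>120)&(h[...,2]>60)).astype(np.uint8)
n,l,s_,c=cv2.connectedComponentsWithStats(m)
print('sleeve pred',proj('side',p),[(k,q[4]) for k,q in zip(c[1:],s_[1:]) if q[4]>4 and 360<k[0]<400 and 80<k[1]<160])
print('tumbler', onz('top',(434,211),0), onz('side',(364,170),0))
print('bail rim centre', onz('side',(250+345/2.75,90+197/2.75),p[2]-.082))
```

```text
ear pred [[368.5299 173.7044]] seen 368.9090909090909 174.36363636363637
sleeve pred [[378.1916 134.6833]] [(array([377.36, 134.68]), np.int32(25)), (array([364., 147.]), np.int32(5))]
tumbler [ 0.5429 -0.4076  0.    ] [ 0.5388 -0.4112  0.    ]
bail rim centre [ 0.4575 -0.1908  0.21  ]
```

Run:
```python
from h import *
P=SEAT.copy(); P[2]=.292
print('hit',robot.move_linear(P,.05,threshold=4)); robot.pause(.8); s=st('over'); f0=s['force'][2]
z=.272; print('hit',robot.move_linear([P[0],P[1],z],.04,threshold=8))
pk=0
while z>.212:
    z-=.0025; hit=robot.move_linear([P[0],P[1],z],.03,threshold=10); robot.pause(.12)
    s=robot.get_state(); F=s['force'][2]-f0; pk=max(pk,F)
    print('%.4f F %.1f  x %.1f y %.1f M %s'%(s['ee_pos'][2],F,s['force'][0],s['force'][1],np.array(s['moment'])))
    if hit or F>20 or F<pk-4: print('stop',hit);break
st('end'); shot('side','s4')
cv2.imwrite('pics/c4.png',cv2.resize(cv2.imread('pics/s4.png')[100:220,270:390],(600,600),interpolation=cv2.INTER_CUBIC))
```

```text
hit False
over t 21.9 [ 0.558  -0.2042  0.292 ] F [-0.4498 -0.4287 -5.1743] op 0.0108
hit False
0.2696 F 0.2  x 0.3 y 0.1 M [-0.0392 -0.1001 -0.039 ]
0.2670 F 0.7  x 1.3 y 0.7 M [-0.0429 -0.1026  0.0505]
0.2646 F 1.4  x -0.7 y -0.4 M [-0.0012  0.0347  0.0403]
0.2620 F 3.3  x -1.6 y 0.6 M [-0.1011  0.0332  0.0719]
0.2595 F 4.3  x -1.0 y -0.2 M [-0.0023  0.0856 -0.0263]
0.2570 F 5.0  x -0.8 y 0.9 M [-0.0432  0.1495  0.0088]
0.2545 F 5.5  x -1.2 y 0.3 M [-0.0386  0.1417  0.0062]
0.2521 F 7.0  x -0.8 y -0.3 M [-0.0865 -0.087  -0.0293]
0.2495 F 8.3  x 0.9 y -0.2 M [-0.1146 -0.1888 -0.0116]
0.2471 F 8.6  x 0.4 y -0.0 M [-0.109  -0.0557 -0.0574]
0.2446 F 9.8  x -0.7 y 0.2 M [-0.0464  0.0555 -0.0062]
0.2421 F 10.1  x -1.0 y -0.1 M [-0.0125  0.1971 -0.0042]
0.2396 F 11.5  x -1.3 y 0.7 M [0.0157 0.342  0.0122]
0.2371 F 12.9  x -2.0 y -0.5 M [0.0199 0.4661 0.0209]
0.2346 F 11.9  x -3.1 y -0.1 M [0.054  0.7114 0.0297]
0.2319 F 10.6  x -5.1 y 0.9 M [ 0.0993  0.9806 -0.0242]
0.2292 F 4.6  x -2.1 y 0.3 M [-0.0292  0.4507  0.0049]
stop False
end t 28.7 [ 0.5576 -0.2042  0.2292] F [-2.1352  0.3019 -0.611 ] op 0.0115
```

View pics/c4.png

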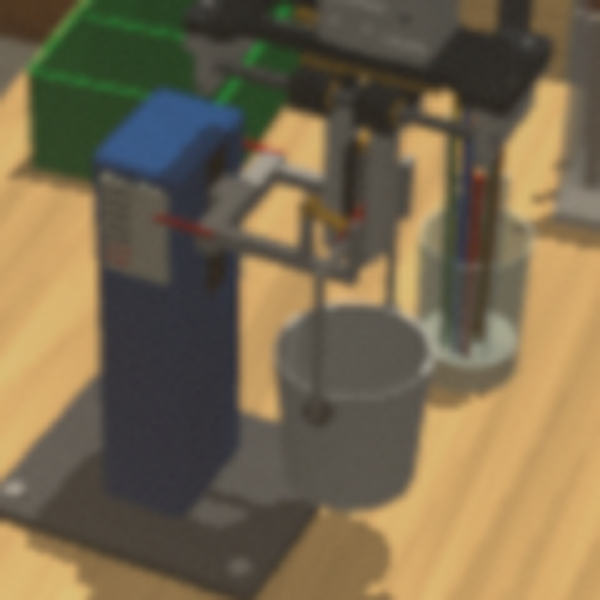

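The side crop shows the bar low in the prongs and the near keeper (325,210) apparently closed above it. The force dropped from 12.9 to 4.6 N, so it has snapped through. I'll press a little further to be sure, then balance the weight and look again.

Run:
```python
from h import *
f0=-5.17; P=SEAT.copy(); z=.2292
def go(z):
    h=robot.move_linear([P[0],P[1],z],.03,threshold=10); robot.pause(.2)
    s=robot.get_state(); F=s['force'][2]-f0; print('%.4f F %.1f'%(s['ee_pos'][2],F),np.array(s['force'])[:2],np.array(s['moment'])); return F
for z in(.2265,.224,.2215,.219,.2165):
    F=go(z)
    if F>14: break
for _ in range(6):
    e=F-5.1
    if abs(e)<.5: break
    z+=.0016*e; F=go(z)
st(); shot('side','s5'); 
cv2.imwrite('pics/c5.png',cv2.resize(cv2.imread('pics/s5.png')[120:170,310:360],(600,600),interpolation=cv2.INTER_CUBIC))
```

```text
0.2265 F 6.2 [-2.7085  0.198 ] [0.0151 0.4976 0.0094]
0.2241 F 7.2 [-0.6106  0.2083] [-0.0186  0.381   0.0499]
0.2216 F 8.4 [-1.7554 -0.0797] [-0.0344  0.2977  0.0239]
0.2191 F 9.1 [-1.7155 -0.0762] [-0.0043  0.3012 -0.0081]
0.2167 F 10.5 [-0.99    0.4131] [-0.0014  0.4245  0.0069]
0.2251 F 6.2 [-0.2187  0.6891] [-0.0574  0.0167 -0.0103]
0.2269 F 5.4 [-0.1527 -0.1968] [-0.0294 -0.0822  0.0291]
 t 32.1 [ 0.558  -0.2042  0.2269] F [-0.1527 -0.1968  0.1945] op 0.0109
```

View pics/c5.png

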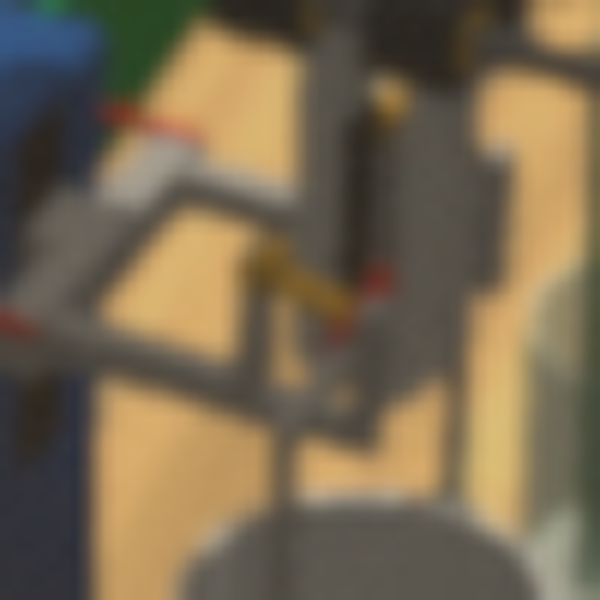

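The force-versus-height slope and offset match the hook spring with the bar on its seat, and the near keeper is shut at (300,285). Now I'll release and retreat upward.

Run:
```python
from h import *
robot.gripper_to(.036); robot.pause(.3); st('open')
p=np.array(robot.get_state()['ee_pos'])
print(robot.move_linear([p[0],p[1],.30],.05,threshold=5)); 
robot.move_linear([p[0],p[1],.42],.2); robot.move_linear([.36,-.10,.42],.25); robot.pause(1.5)
st('away'); shot('side','s6'); shot('top','t6'); robot.pause(.4); shot('side','s7')
a=cv2.imread('pics/s6.png');b=cv2.imread('pics/s7.png')
print('pail motion diff',cv2.absdiff(a,b)[110:220,270:370].mean())
I=cv2.INTER_CUBIC
cv2.imwrite('pics/c6.png',np.hstack([cv2.resize(a[110:210,285:365],(440,550),interpolation=I),cv2.resize(cv2.imread('pics/t6.png')[140:205,360:415],(352,550),interpolation=I)]))
```

```text
open t 33.1 [ 0.558  -0.2042  0.2269] F [-0.2534 -0.2229  0.1927] op 0.0360
False
away t 38.0 [ 0.36 -0.1   0.42] F [ 0.5709 -0.5853  0.0336] op 0.0360
pail motion diff 0.6585151515151515
```

View pics/c6.png

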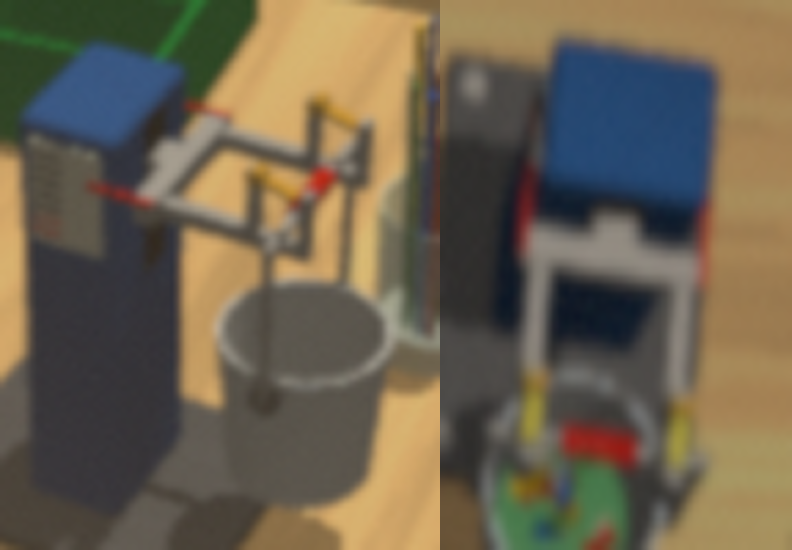

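View pics/t6.png

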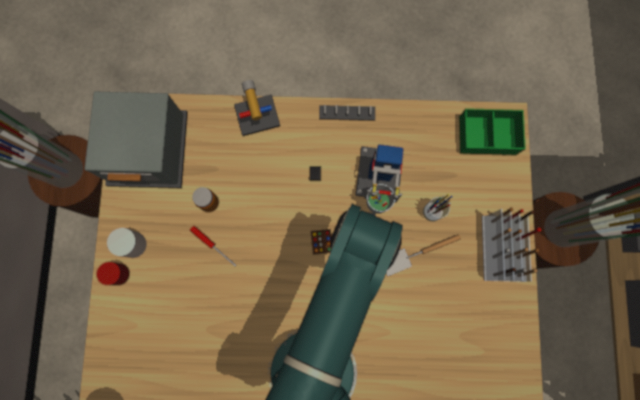

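Both yellow keepers, at (275,185) and (335,110), are shut above the bar. The pail hangs level with the red sleeve between the prongs, and the bystanders are where they were. Handing in.

```bash
python3 -c "
from h import *
st(); robot.sign_off()"
```

```text
t 38.5 [ 0.36 -0.1   0.42] F [-0.275  -0.562   0.0014] op 0.0356
the job is handed in; nothing more can be done
```

The pail is hanging from the blue scale's hook with both brass keepers shut above the bail wire, and I handed the job in at about 38.5 s of the 72 s limit. I swung the bail upright while the pail stood on the bench, lifted it by the sleeve, brought it in from the front of the hook and pressed it down.

- **Pressing force:** it peaked at about 12.9 N in the sampled readings, against the 24 N limit, then dropped as the bar passed the keepers. A further press to about 10.5 N followed the hook's spring rate, so the bar was on its seats. I balanced the pail's weight (about 5.2 N) before letting go.
- **Final pictures:** the pail looks level and still with its contents inside, the gripper is clear of everything, and the bystanders appear unmoved.
- **Minor note:** at the end of the swing the tool pressed about 6 N down on the upright bail, and the pail did not visibly move. No check failed or disagreed.

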